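Pull the kitchen vent flap shut with the hook pole

ROBOT

A 6-joint arm with a two-finger parallel gripper is mounted at the origin on the work surface. World frame = base frame: x ahead of the robot, y to its left, z up, the work surface at z = 0. Lengths are in m, angles in rad, forces in N, time in s.
With the tool pointing down it reaches from about 0.275 to 0.875 m from the base axis. Payload 12.5 kg.
Tool frame: the origin (TCP) lies midway between the tips of the shut fingers; the grasp point (between the pads) lies 19 mm behind it; z points along the fingers, y is the direction in which the jaws open and shut (so a half turn about z gives the same grasp; the last joint's range is limited). The gripper opens to 85 mm and grips with 20 to 120 N. Pads are 22 mm wide; open, the fingers measure 114 mm over their backs; the gripper's body (76 mm by 85 mm) begins 54 mm behind the grasp point. The pads swing forward as they close: fully open they stand 13 mm farther back than shut.
Start: joints at [-0.085, 0.351, 1.652, -0, 1.139, -0.085], TCP at [0.55, 0, 0.231] pointing down, gripper open.
Joint ranges: [-2.75, 2.75], [-0.79, 2.1], [0.01, 2.65], [-1.57, 4.71], [0.07, 3.14], [-2.87, 2.87]. Speed limits (rad/s): [2.22, 2.22, 2.79, 3.14, 3.14, 3.14].

INTERFACE

Orientations are given as a rotation vector (axis times angle).
In Python, from plant import * gives the robot as it stands.
- The arm moves only by the tool step_arm, never from a script. Its argument "rows" is a list of rows, each an object of numbers: "dx", "dy", "dz": the shift along the tool's x, y, z in cm; "wx", "wy", "wz": the turn, a rotation vector about the tool's x, y, z in degrees. A call has 1 to 5 rows; each row is the pose to reach, as a shift and turn from the pose commanded when the call began, along the tool's axes at that moment; what a row does not reach only later rows make up. A row lasts 1/12 s, in which the tool goes at most 41.7 mm and 7.16 degrees, less where a joint would pass 70% of its speed; a pose out of reach is approached as far as the arm can. A call with a gripper value outside its range is refused whole. "fingers" is the closure, from 0 (fully open) to 1 (shut), set as the call begins (left out, the last holds). The fingers move at their own pace and stop on an object; the grip force is fixed at half the most. Time passes only in rows, so rows that repeat a pose let the fingers close. It gives the time, the measured TCP pose, the force and the opening at its end, in the units of the state.
- get_obs(): the state, without advancing time (a new reading comes with each control period).
- read_camera(name): name is "scene" or "side" or "wrist"; returns a dict with "color" (420x560x3 uint8, blue, green, red), "vertical_fov" (degrees; the focal length in pixels is half the picture's height over the tangent of half this angle, whatever the lens; pixels are square), "cx", "cy" (the principal point, pixels), "R" (3x3) and "t" (3): a world point X has camera coordinates R X + t; the wrist camera has in their place "T_tool_cam" (4x4, takes a point from camera to tool coordinates, whose origin is the TCP and whose axes are the flange's). Camera axes: x right, y down, z forward; pixel columns grow to the right and rows downward; lengths in m; the calibration is good to about 2 mm. A picture is of the moment at which its call begins: read the wrist's pose just before it. There is no depth.
- sign_off(): hands the job in, once; it reports no verdict.
The state is a dict: "t": time; "joint_pos": joint angles; "dq": joint speeds; "tau": joint torques, N m; "tcp_pos": TCP position; "orientation": TCP orientation; "force": force on the tool from outside, world axes, zero at the start; "torque": the same for the moment, N m; "finger_gap": finger opening in m.
Only numpy, scipy, OpenCV 4.12 (cv2) and the standard library are available. Lean on these libraries where they do the work, as an engineer would, in place of code of your own. Each camera call takes 0.05 s, during which the arm holds its last target. There are 200 camera calls.

TASK

Take the hook pole from its blue rest, drop its hook through the brass ring eye at the top of the tilted vent flap and pull the flap fully shut, through the stiff catch but without wrenching it. Then unhook the pole and lay it back in both forks of its rest, hook hanging down in the same direction as before. Work the flap only with the pole: do not touch the screen or flap with the robot itself, and leave the pan, bottle and bowl where they stand.

Things in the scene. Friction and masses are not known exactly. Their poses are not given: they have to be found in the camera images.
- pole: hook pole, 200 mm, 0.14 kg. Origin: middle of its square wooden handle (130 long, 16 wide, 18 high); x runs to the hook, z up as it lies. At x 65 an 8 mm steel rod begins, to x 135 mm, then bends down into a prong (axis from x 135, z 0 to x 129, z -40). Lies in the rest, axis 79 mm above the counter; 82 mm of handle between the forks is free to grip
- hook_tip (a point): the lower end of the pole's prong, at x 129, z -44 mm from the pole's origin
- rest: fixed blue pole rest, base 150 x 70 mm. Origin: underside centre. Two forks at x -46 and +46 mm, each 10 mm thick, floor 70 mm above the counter, slot 27 mm wide at the floor and flaring to 33, tips 87 mm high. The pole lies along its x, hook to +x, handle's middle over the origin, 79 mm up
- screen: fixed counter screen, 270 mm wide along its y, with the flap in it; it carries the flap, the eye and the catch. Origin at its underside centre; its -x side faces the robot. A sill 30 mm thick up to 91 mm high and two posts 250 mm high (inner faces at y = -113 and +113 mm); no bar across the top
- flap_hinge (a point): middle of the flap's hinge line, on the screen, 95 mm above the counter; the line runs along the screen's y
- flap (a joint): flap angle, rad: 0 shut (upright) to 0.85, top tipped away from the robot (screen's +x). Panel 190 x 190 mm above its bottom hinge, rim 10 mm thick, 0.6 kg, stiff: stays where left, takes 4 to 7 N at the eye to draw. A spring catch resists from 0.11 to 0.04 rad (about 11 N at the eye in all); past it the flap meets a firm stop at 0 and the catch holds it
- eye (a point): brass ring eye at the flap's top middle, robot side. Origin: ring centre; z along the hole, x towards the flap. Ring inner diameter 26 mm, wire 6 mm, stem 18 mm. With the flap shut it is 31 mm nearer the robot than the hinge and 174 mm above it, the hole's axis leaning 0.4 rad to the robot; it turns with the flap, so the hole points straight up at 0.4 rad
- pan: bystander: open steel pot, 116 mm across, 85 mm high; origin at its underside. Pan and pole rest may stand on either side
- bottle: bystander: amber bottle, 60 mm diameter, 170 mm high; origin at its underside
- bowl: bystander: white bowl, 120 mm across, 55 mm high; origin at its underside
Things that resemble listed ones, but are neither listed nor needed, are in the scene too. Several things have the shape of the pole; the one meant has the colours described above. There is more than one size of the rest; the one meant has the size given above.

How it is judged:
On the way, in this order (a step that is already met when the one before it is completed fails the run):
1. the hook's prong is through the ring eye while the flap is still open (z of hook_tip in the frame of eye between -0.04 and -0.005 m and x of hook_tip in the frame of eye between -0.018 and 0.018 m and y of hook_tip in the frame of eye between -0.013 and 0.013 m and value of joint flap above 0.4 rad), for 0.1 s.
2. the flap is pulled fully shut with the prong still in the eye (value of joint flap below 0.025 rad and distance between hook_tip and eye below 0.042 m), for 0.1 s.
At the end, for the whole second after the job is handed in: the flap is shut (joint under 0.025 rad), and the pole lies still and let go in both forks of its rest, hook down and towards the rest's +x: handle middle within 20 mm of the rest's centre, 74 to 84 mm up, pole along the rest within 0.2 rad, tilted under 0.15 rad (value of joint flap below 0.025 rad and horizontal distance between pole and rest below 0.02 m and height (world z) of pole between 0.074 and 0.084 m and angle between the x axis of pole and the x axis of rest, either way round below 0.2 rad and x of hook_tip in the frame of rest above 0.1 m and angle between pole's own z axis and vertical below 0.15 rad and linear speed of pole below 0.02 m/s); the robot touches nothing.
It fails at once if the gripper or arm presses on the screen, flap or eye (over 3 N) (contact force between any of the fingers, the arm and screen above 3 N).
It fails at once if the flap or screen is wrenched: over 60 N between pole and screen, flap or eye (contact force between pole and screen above 60 N).
It fails at once if the pan, bottle or bowl is moved by over 30 mm (distance of any of pan, bottle, bowl from where it was at the start of the episode above 0.03 m).
It also fails if it takes over 56 s, if anything falls off the work surface, if the arm or the gripper's body presses on something with over 40 N, if the wrist force passes 120 N, or if a joint passes its speed limit or range.

## Working session

There is one attempt and no reset: what is moved stays moved. The work goes in short steps, Python scripts to look and compute and a tool call to move; the robot and the scene stay as the last step left them, time stands still between calls to the robot, and variables do not carry over. Pictures are saved under pics/ and viewed, about 8 in all and at most 12, crops included, and the job is handed in when it is done.

Besides the shell and the picture viewer there is one more tool, called after "Emit:" as name(argument=value, ...), one argument or row to a line, values as JSON. step_arm: Moves the arm, as the interface text tells. Its arguments: {"type":"object","properties":{"rows":{"type":"array","items":{"type":"object","properties":{"dx":{"type":"number"},"dy":{"type":"number"},"dz":{"type":"number"},"wx":{"type":"number"},"wy":{"type":"number"},"wz":{"type":"number"}}}},"fingers":{"type":"number"}},"required":["rows"]}

```bash
ls; mkdir -p pics
cat > h.py <<'E'
from plant import *
import numpy as np, cv2
from scipy.spatial.transform import Rotation as Ro
def cam(name):
    o=get_obs(); c=read_camera(name); h=c["color"].shape[0]
    f=h/2/np.tan(np.radians(c["vertical_fov"])/2)
    K=np.array([[f,0,c["cx"]],[0,f,c["cy"]],[0,0,1]])
    if "R" in c and c["R"] is not None: R=np.array(c["R"]);t=np.array(c["t"])
    else:
        T=np.eye(4);T[:3,:3]=Ro.from_rotvec(o["orientation"]).as_matrix();T[:3,3]=o["tcp_pos"]
        M=np.linalg.inv(T@np.array(c["T_tool_cam"]));R=M[:3,:3];t=M[:3,3]
    return c["color"],K,R,t,c
def ray(K,R,t,u,v):
    d=R.T@np.linalg.inv(K)@np.array([u,v,1.]);return -R.T@t,d/np.linalg.norm(d)
def onplane(K,R,t,u,v,z):
    o,d=ray(K,R,t,u,v);return o+d*(z-o[2])/d[2]
def tri(r1,r2):
    (a,d),(b,e)=r1,r2
    s=np.linalg.lstsq(np.c_[d,-e],b-a,rcond=None)[0]
    p,q=a+d*s[0],b+e*s[1];return (p+q)/2,np.linalg.norm(p-q)
def proj(K,R,t,X):
    x=K@(R@np.array(X)+t);return x[:2]/x[2]
E
python3 - <<'E'
from h import *
import pickle
for n in("scene","side","wrist"):
    im,K,R,t,c=cam(n); cv2.imwrite(f"pics/{n}0.png",im); print(n,[k for k in c],K[0,0],K[:2,2],-R.T@t)
    pickle.dump((im,K,R,t),open(f"{n}0.pkl","wb"))
print(get_obs())
E
```

```text
pics
scene ['color', 'vertical_fov', 'cx', 'cy', 'R', 't'] 424.6509508946165 [273.08621198 200.48385964] [ 1.14380911 -0.74341796  0.99890246]
side ['color', 'vertical_fov', 'cx', 'cy', 'R', 't'] 401.2710523413279 [271.15788878 208.41530744] [0.41732109 0.76161341 0.99364785]
wrist ['color', 'vertical_fov', 'cx', 'cy', 'T_tool_cam'] 298.1819034998076 [276.82237781 206.75565884] [0.54988916 0.06603197 0.37312989]
{'t': 0.15, 'joint_pos': array([-8.46115463e-02,  3.51145836e-01,  1.65223084e+00,  1.35504573e-05,
        1.13906983e+00, -8.46253823e-02]), 'dq': array([ 0.00054018, -0.00144496, -0.00283495,  0.00109997, -0.00142442,
       -0.00061504]), 'tau': array([ 7.13946501e-04, -5.06248283e+01, -2.91500723e+01, -2.80964593e-05,
        3.35960038e-03, -3.10250061e-05]), 'tcp_pos': array([5.49773524e-01, 4.17051334e-05, 2.30881388e-01]), 'orientation': array([-2.22096523e+00, -2.22098336e+00,  8.49888305e-04]), 'force': array([ 0.0903258 , -0.63825369, -0.23795325]), 'torque': array([ 0.05422237, -0.01420973,  0.00727924]), 'finger_gap': 0.08529768086496964}
```

View pics/scene0.png

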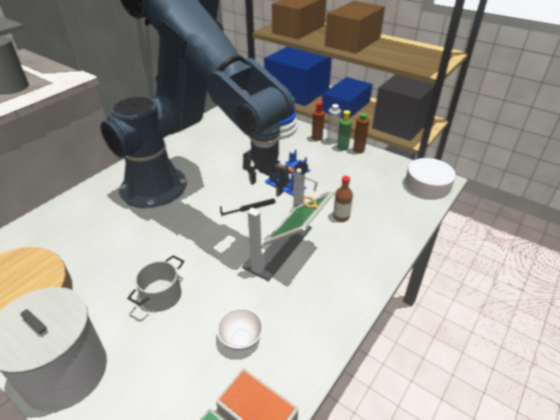

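View pics/side0.png

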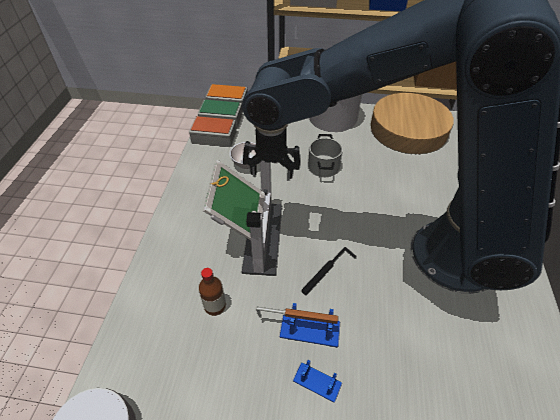

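Scene view: the flap is tipped towards +x, the pan is right of the robot and the rest is on the left. Side view: the pole with the wooden handle lies in the larger blue rest at about (310,317), hook at (260,312). A smaller blue rest at (318,380) and a black pole at (328,270) are decoys. The brass eye is near (220,182).

Run:
```python
from h import *
import pickle
S=pickle.load(open("side0.pkl","rb"));C=pickle.load(open("scene0.pkl","rb"))
a=cv2.resize(S[0][160:350,180:380],None,fx=3,fy=3,interpolation=cv2.INTER_CUBIC)
b=cv2.resize(C[0][140:290,200:370],None,fx=3.3,fy=3.3,interpolation=cv2.INTER_CUBIC)
cv2.imwrite("pics/sidecrop.png",a);cv2.imwrite("pics/scenecrop.png",b)
for P,n in((S,"side"),(C,"scene")):
    hsv=cv2.cvtColor(P[0],cv2.COLOR_BGR2HSV)
    for nm,lo,hi in(("wood",(5,110,60),(16,255,255)),("blue",(105,150,60),(125,255,255)),("brass",(17,120,110),(30,255,255))):
        m=cv2.inRange(hsv,lo,hi);k,l,s,c=cv2.connectedComponentsWithStats(m)
        print(n,nm,[(s[i].tolist(),c[i].round(1).tolist()) for i in range(1,k) if s[i][4]>12 and 140<c[i][1] ])
```

```text
side wood [([199, 278, 22, 21, 314], [209.6, 287.8]), ([285, 309, 53, 14, 377], [311.4, 315.3])]
side blue [([293, 303, 3, 6, 18], [294.0, 305.5]), ([329, 309, 4, 6, 19], [330.7, 311.5]), ([280, 315, 60, 32, 1246], [309.8, 330.9]), ([293, 360, 48, 42, 955], [317.5, 381.4])]
side brass [([211, 176, 18, 10, 60], [220.8, 180.9])]
scene wood [([288, 168, 7, 4, 19], [290.6, 169.7]), ([337, 183, 15, 18, 164], [344.1, 193.1]), ([220, 372, 74, 48, 2077], [254.9, 400.3])]
scene blue [([287, 153, 11, 14, 71], [292.3, 161.0]), ([266, 179, 10, 7, 34], [270.9, 182.2]), ([283, 182, 10, 12, 65], [288.1, 188.0])]
scene brass [([306, 201, 11, 7, 33], [312.2, 204.7]), ([0, 250, 24, 17, 77], [9.8, 257.5])]
```

View pics/sidecrop.png

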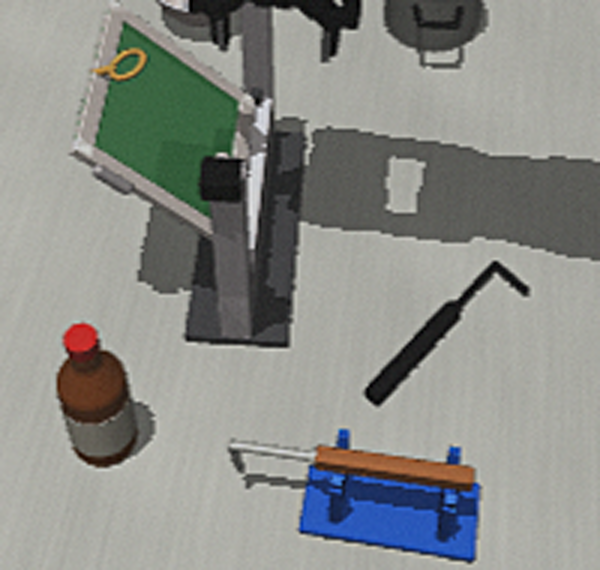

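View pics/scenecrop.png

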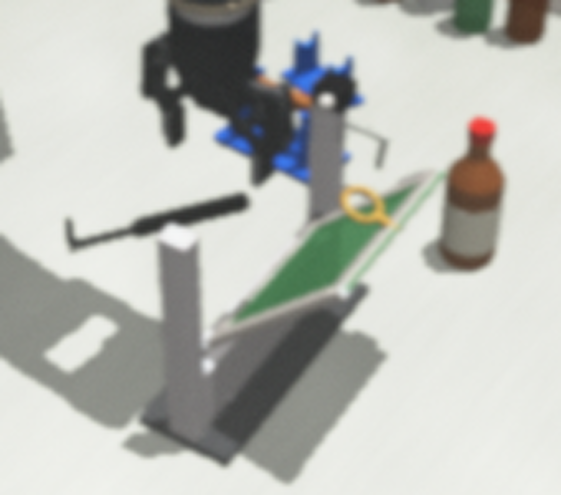

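Run:
```python
from h import *
import pickle
np.set_printoptions(precision=4,suppress=True)
S=pickle.load(open("side0.pkl","rb"))[1:];C=pickle.load(open("scene0.pkl","rb"))[1:]
s=lambda x,y:(180+x/3,160+y/3); c=lambda x,y:(200+x/3.3,140+y/3.3)
print("eye",tri(ray(*S,*s(128,64)),ray(*C,*c(363,204))))
print("stem",tri(ray(*S,*s(97,71)),ray(*C,*c(388,220))))
print("hinge/postTop side near", onplane(*S,*s(222,170),.25),onplane(*C,*c(180,238),.25))
for p in((187,340),(290,345),(303,120)):print("base S",onplane(*S,*s(*p),0.0))
for p in((142,420),(230,463),(365,290)):print("base C",onplane(*C,*c(*p),0.0))
print("flap top corners S: near",s(80,152),"far",s(118,8))
print("flapcorner near(+y)",tri(ray(*S,*s(80,150)),ray(*C,*c(435,172))))
print("flapcorner far(-y)",tri(ray(*S,*s(118,8)),ray(*C,*c(345,290))))
print("bend",onplane(*S,*s(235,443),.079),"rodstart",onplane(*S,*s(313,457),.079))
print("bend tri",tri(ray(*S,*s(235,443)),ray(*C,*c(385,140))))
for p in((318,447),(476,468)):print("handle back top edge",onplane(*S,*s(*p),.088))
for p in((317,463),(475,486)):print("front top/bottom edge",onplane(*S,*s(*p),.083))
for p in((300,531),(474,560),(480,484)):print("rest corner",onplane(*S,*s(*p),.0))
```

```text
eye (array([0.6775, 0.0311, 0.2367]), np.float64(0.0023650077998515276))
stem (array([0.7034, 0.035 , 0.2288]), np.float64(0.002826394210322318))
hinge/postTop side near [0.5676 0.1503 0.25  ] [ 0.5909 -0.104   0.25  ]
base S [0.6111 0.1603 0.    ]
base S [0.5122 0.1507 0.    ]
base S [ 0.5421 -0.1408  0.    ]
base C [ 0.538  -0.1111  0.    ]
base C [ 0.6352 -0.1031  0.    ]
base C [0.6105 0.1586 0.    ]
flap top corners S: near (206.66666666666666, 210.66666666666666) far (219.33333333333334, 162.66666666666666)
flapcorner near(+y) (array([0.697 , 0.1221, 0.2206]), np.float64(0.0016720191012130328))
flapcorner far(-y) (array([ 0.7124, -0.053 ,  0.2224]), np.float64(0.008361013940315085))
bend [0.5355 0.2998 0.079 ] rodstart [0.4697 0.3023 0.079 ]
bend tri (array([0.5383, 0.2988, 0.0747]), np.float64(0.004933646876465669))
handle back top edge [0.4664 0.2974 0.088 ]
handle back top edge [0.3376 0.296  0.088 ]
front top/bottom edge [0.4655 0.3091 0.083 ]
front top/bottom edge [0.3372 0.3092 0.083 ]
rest corner [0.4757 0.3325 0.    ]
rest corner [0.3273 0.3348 0.    ]
rest corner [0.3257 0.2654 0.    ]
```

Emit:
step_arm(
  rows=[
    {"dy": -4, "dz": -8, "wz": 7},
    {"dx": 3, "dy": -8, "dz": -8, "wz": 14},
    {"dx": 6, "dy": -12, "dz": -8, "wz": 21},
    {"dx": 8, "dy": -14, "dz": -8, "wz": 28},
    {"dx": 10, "dy": -15, "dz": -8, "wz": 35},
  ],
  fingers=0,
)

```text
$.rows[0]: bad value
```

Emit:
step_arm(
  rows=[
    {"wz": 7},
    {"wz": 14},
    {"wz": 21},
    {"wz": 28},
    {"wz": 35},
  ],
)

```text
$.rows[0]: bad value
```

Emit:
step_arm(
  rows=[
    {"wz": 7},
    {"wz": 14},
    {"wz": 20},
    {"wz": 20},
  ],
)

```text
$.rows[0]: bad value
```

Emit:
step_arm(
  rows=[
    {"dx": 0, "dy": -4, "dz": -8, "wx": 0, "wy": 0, "wz": 7},
    {"dx": 3, "dy": -8, "dz": -8, "wx": 0, "wy": 0, "wz": 14},
    {"dx": 6, "dy": -12, "dz": -8, "wx": 0, "wy": 0, "wz": 21},
    {"dx": 8, "dy": -14, "dz": -8, "wx": 0, "wy": 0, "wz": 28},
    {"dx": 10, "dy": -15, "dz": -8, "wx": 0, "wy": 0, "wz": 35},
  ],
  fingers=0,
)

```text
t: 0.57
tcp_pos: [0.406, 0.0914, 0.311]
orientation: [2.784, 1.455, 0.001]
force: [1.4, 0.3, -0.1]
finger_gap: 0.0855
```

Emit:
step_arm(
  rows=[
    {"dx": 0, "dy": 0, "dz": 0, "wx": 0, "wy": 0, "wz": 7},
    {"dx": 0, "dy": 0, "dz": 0, "wx": 0, "wy": 0, "wz": 14},
    {"dx": 0, "dy": 0, "dz": 0, "wx": 0, "wy": 0, "wz": 21},
    {"dx": 0, "dy": 0, "dz": 0, "wx": 0, "wy": 0, "wz": 28},
    {"dx": 0, "dy": 0, "dz": 0, "wx": 0, "wy": 0, "wz": 35},
  ],
)

```text
t: 0.98
tcp_pos: [0.4078, 0.0912, 0.3102]
orientation: [-3.093, -0.553, 0.0]
force: [0.0, -0.2, 0.1]
finger_gap: 0.0857
```

Emit:
step_arm(
  rows=[
    {"dx": 0, "dy": 0, "dz": 0, "wx": 0, "wy": 0, "wz": 7},
    {"dx": 0, "dy": 0, "dz": 0, "wx": 0, "wy": 0, "wz": 14},
    {"dx": 0, "dy": 0, "dz": 0, "wx": 0, "wy": 0, "wz": 20},
    {"dx": 0, "dy": 0, "dz": 0, "wx": 0, "wy": 0, "wz": 20},
  ],
)

```text
t: 1.32
tcp_pos: [0.4079, 0.0911, 0.3102]
orientation: [3.142, 0.009, -0.0]
force: [-0.5, -0.6, -0.8]
finger_gap: 0.0853
```

Emit:
step_arm(
  rows=[
    {"dx": 0, "dy": -4, "dz": 0, "wx": 0, "wy": 0, "wz": 0},
    {"dx": 0, "dy": -8, "dz": 1, "wx": 0, "wy": 0, "wz": 0},
    {"dx": 0, "dy": -12, "dz": 3, "wx": 0, "wy": 0, "wz": 0},
    {"dx": -1, "dy": -16, "dz": 6, "wx": 0, "wy": 0, "wz": 0},
    {"dx": -1, "dy": -19.5, "dz": 8, "wx": 0, "wy": 0, "wz": 0},
  ],
)

```text
t: 1.73
tcp_pos: [0.3954, 0.2783, 0.2347]
orientation: [3.141, 0.023, -0.0]
force: [1.3, -1.1, 0.4]
finger_gap: 0.0856
```

Run:
```python
from h import *
import pickle
im,K,R,t,c=cam("wrist");cv2.imwrite("pics/w1.png",im);pickle.dump((im,K,R,t),open("w1.pkl","wb"))
o=get_obs();print(o["tcp_pos"],Ro.from_rotvec(o["orientation"]).as_matrix().round(3),o["joint_pos"])
```

```text
[0.39392969 0.282024   0.23074956] [[ 1.     0.016 -0.005]
 [ 0.016 -1.    -0.001]
 [-0.005  0.001 -1.   ]] [5.24284392e-01 2.34160310e-01 1.81335742e+00 1.88427939e-03
 1.09853075e+00 2.07814619e+00]
```

View pics/w1.png

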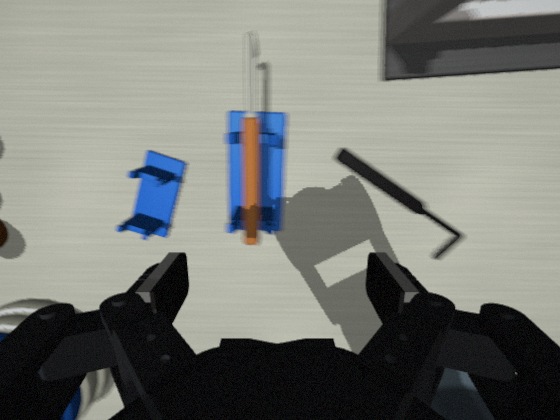

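Wrist view: handle top from (250,117) to (251,243), hook bend at about (251,42). Only the listed pole has the wooden handle and grey rod.

Run:
```python
from h import *
import pickle
np.set_printoptions(precision=4,suppress=True)
im,K,R,t=pickle.load(open("w1.pkl","rb"))
m=cv2.inRange(cv2.cvtColor(im,cv2.COLOR_BGR2HSV),(5,110,60),(18,255,255))
k,l,s,c=cv2.connectedComponentsWithStats(m);i=1+np.argmax(s[1:,4])
r=cv2.minAreaRect(np.argwhere(l==i)[:,::-1].astype(np.float32));b=cv2.boxPoints(r);print(r)
P=np.array([onplane(K,R,t,*p,.088) for p in b]);print(P,P.mean(0))
e=P[np.argsort(P[:,0])];a=e[:2].mean(0);d=e[2:].mean(0);print(a,d,"len",np.linalg.norm(d-a),"yaw",np.arctan2(*(d-a)[[1,0]]))
print("bend",onplane(K,R,t,251,42,.083))
b=cv2.inRange(cv2.cvtColor(im,cv2.COLOR_BGR2HSV),(105,150,60),(125,255,255))
k,l,s,c=cv2.connectedComponentsWithStats(b);print(s[1:],c[1:])
for p in((229,111),(287,113),(226,232),(282,231)):print("rest",onplane(K,R,t,*p,0.01))
```

```text
((251.0, 181.0), (16.0, 126.0), 0.0)
[[0.3423 0.3122 0.088 ]
 [0.468  0.3104 0.088 ]
 [0.4683 0.2955 0.088 ]
 [0.3425 0.2956 0.088 ]] [0.4053 0.3034 0.088 ]
[0.3424 0.3039 0.088 ] [0.4681 0.3029 0.088 ] len 0.12574030230832564 yaw -0.007825799369563168
bend [0.533  0.3028 0.083 ]
[[ 229  111   15  122 1053]
 [ 259  112   25  121 2216]
 [ 118  151   67   88 3077]
 [ 263  209    1    1    1]
 [   0  335    4    6   14]
 [  72  400    1    1    1]
 [  62  402   12   18  141]] [[234.7493 170.8015]
 [271.4504 167.3547]
 [155.2324 194.5824]
 [263.     209.    ]
 [  1.     337.2857]
 [ 72.     400.    ]
 [ 68.3262 412.5035]]
rest [0.4773 0.3352 0.01  ]
rest [0.476  0.2671 0.01  ]
rest [0.3264 0.3433 0.01  ]
rest [0.3289 0.2701 0.01  ]
```

Emit:
step_arm(
  rows=[
    {"dx": 0.9, "dy": -2.1, "dz": 0, "wx": 0, "wy": 0, "wz": 1.5},
    {"dx": 0.9, "dy": -2.1, "dz": 4, "wx": 0, "wy": 0, "wz": 1.5},
    {"dx": 0.9, "dy": -2.1, "dz": 8, "wx": 0, "wy": 0, "wz": 1.5},
    {"dx": 0.9, "dy": -2.1, "dz": 11, "wx": 0, "wy": 0, "wz": 1.5},
    {"dx": 0.9, "dy": -2.1, "dz": 13, "wx": 0, "wy": 0, "wz": 1.5},
  ],
)

```text
t: 2.2
tcp_pos: [0.404, 0.2973, 0.1028]
orientation: [3.14, -0.018, -0.005]
force: [-0.2, 0.3, -0.3]
finger_gap: 0.0852
```

Emit:
step_arm(
  rows=[
    {"dx": 0, "dy": 0, "dz": 2, "wx": 0, "wy": 0, "wz": 0},
    {"dx": 0, "dy": 0, "dz": 3.5, "wx": 0, "wy": 0, "wz": 0},
    {"dx": 0, "dy": 0, "dz": 4.1, "wx": 0, "wy": 0, "wz": 0},
    {"dx": 0, "dy": 0, "dz": 4.1, "wx": 0, "wy": 0, "wz": 0},
    {"dx": 0, "dy": 0, "dz": 4.1, "wx": 0, "wy": 0, "wz": 0},
  ],
)

```text
t: 2.62
tcp_pos: [0.4055, 0.2981, 0.0653]
orientation: [-3.141, 0.022, -0.0]
force: [0.2, 0.1, -0.1]
finger_gap: 0.0853
```

Run:
```python
from h import *
im,K,R,t,c=cam("side");cv2.imwrite("pics/s1.png",cv2.resize(im[220:360,230:400],None,fx=4,fy=4,interpolation=cv2.INTER_CUBIC))
o=get_obs();print(o["tcp_pos"],Ro.from_rotvec(o["orientation"]).as_matrix().round(3),o["force"],o["finger_gap"])
```

```text
[0.40576012 0.29824066 0.0656893 ] [[ 1.    -0.015  0.001]
 [-0.015 -1.     0.001]
 [ 0.001 -0.001 -1.   ]] [-0.19747556  0.59086198 -0.29203615] 0.08536960445163809
```

View pics/s1.png

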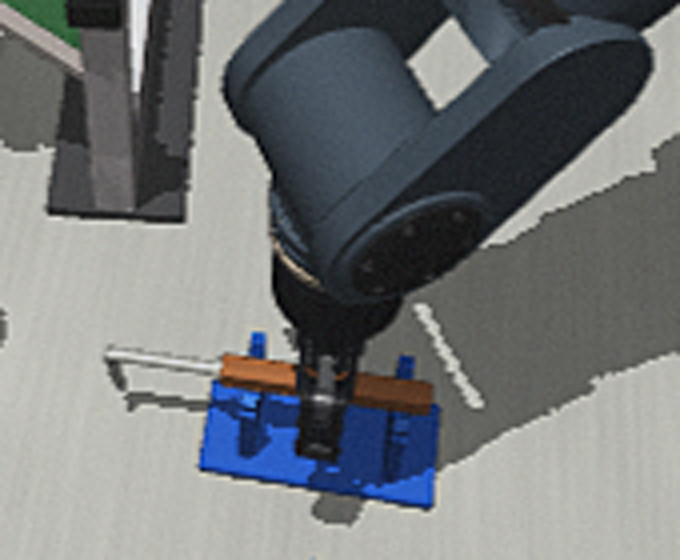

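The side view shows the open fingers straddling the middle of the wooden handle, between the forks. I'll correct 5 mm and close.

Emit:
step_arm(
  rows=[
    {"dx": 0, "dy": -0.5, "dz": 0.5, "wx": 0, "wy": 0, "wz": 0},
    {"dx": 0, "dy": -0.5, "dz": 0.5, "wx": 0, "wy": 0, "wz": 0},
    {"dx": 0, "dy": -0.5, "dz": 0.5, "wx": 0, "wy": 0, "wz": 0},
  ],
)

```text
t: 2.92
tcp_pos: [0.4055, 0.3033, 0.0601]
orientation: [-3.141, 0.024, -0.001]
force: [0.7, 0.5, 0.6]
finger_gap: 0.0853
```

Emit:
step_arm(
  rows=[
    {"dx": 0, "dy": 0, "dz": 0, "wx": 0, "wy": 0, "wz": 0},
    {"dx": 0, "dy": 0, "dz": 0, "wx": 0, "wy": 0, "wz": 0},
    {"dx": 0, "dy": 0, "dz": 0, "wx": 0, "wy": 0, "wz": 0},
    {"dx": 0, "dy": 0, "dz": 0, "wx": 0, "wy": 0, "wz": 0},
    {"dx": 0, "dy": 0, "dz": 0, "wx": 0, "wy": 0, "wz": 0},
  ],
  fingers=1,
)

```text
t: 3.33
tcp_pos: [0.4054, 0.303, 0.0599]
orientation: [-3.141, 0.025, -0.0]
force: [0.9, -0.4, -0.9]
finger_gap: 0.0256
```

Emit:
step_arm(
  rows=[
    {"dx": 0, "dy": 0, "dz": 0, "wx": 0, "wy": 0, "wz": 0},
    {"dx": 0, "dy": 0, "dz": 0, "wx": 0, "wy": 0, "wz": 0},
    {"dx": 0, "dy": 0, "dz": 0, "wx": 0, "wy": 0, "wz": 0},
    {"dx": 0, "dy": 0, "dz": 0, "wx": 0, "wy": 0, "wz": 0},
    {"dx": 0, "dy": 0, "dz": 0, "wx": 0, "wy": 0, "wz": 0},
  ],
)

```text
t: 3.75
tcp_pos: [0.4054, 0.303, 0.06]
orientation: [-3.141, 0.025, -0.0]
force: [-1.5, -1.1, 5.0]
finger_gap: 0.0148
```

Emit:
step_arm(
  rows=[
    {"dx": 0, "dy": 0, "dz": -2, "wx": 0, "wy": 0, "wz": 0},
    {"dx": 0, "dy": 0, "dz": -5, "wx": 0, "wy": 0, "wz": 0},
    {"dx": 0, "dy": 0, "dz": -9, "wx": 0, "wy": 0, "wz": 0},
    {"dx": 0, "dy": 0, "dz": -13, "wx": 0, "wy": 0, "wz": 0},
    {"dx": 0, "dy": 0, "dz": -17, "wx": 0, "wy": 0, "wz": 0},
  ],
)

```text
t: 4.17
tcp_pos: [0.4048, 0.3027, 0.2313]
orientation: [3.141, -0.025, -0.001]
force: [0.3, 0.1, -2.0]
finger_gap: 0.0149
```

Emit:
step_arm(
  rows=[
    {"dx": 0, "dy": 0, "dz": -4, "wx": 0, "wy": 0, "wz": 0},
    {"dx": 0, "dy": 0, "dz": -7, "wx": 0, "wy": 0, "wz": 0},
    {"dx": 1, "dy": 3, "dz": -9, "wx": 0, "wy": 0, "wz": -1},
    {"dx": 2, "dy": 6, "dz": -9, "wx": 0, "wy": 0, "wz": -3},
    {"dx": 4, "dy": 9, "dz": -9, "wx": 0, "wy": 0, "wz": -6},
  ],
)

```text
t: 4.58
tcp_pos: [0.4435, 0.2117, 0.321]
orientation: [-3.137, -0.145, -0.003]
force: [-0.2, 0.8, -1.7]
finger_gap: 0.0152
```

```bash
cat >> h.py <<'E'
def go(X,yaw):
    o=get_obs();R=Ro.from_rotvec(o["orientation"]).as_matrix()
    y=np.arctan2(R[1,0],R[0,0]);print("tcp",o["tcp_pos"].round(4),"yaw",y.round(3),"F",o["force"].round(1),"gap",o["finger_gap"])
    print("d cm",(R.T@(np.array(X)-o["tcp_pos"])*100).round(2),"wz",np.degrees(y-yaw).round(1))
E
python3 -c "
from h import *
go([.549,.0195,.32],.09)"
```

```text
tcp [0.4435 0.2117 0.321 ] yaw 0.092 F [-0.2  0.8 -1.7] gap 0.015167989131633506
d cm [ 8.74 20.11  0.1 ] wz 0.1
```

Emit:
step_arm(
  rows=[
    {"dx": 2, "dy": 4, "dz": 0, "wx": 0, "wy": 0, "wz": 0},
    {"dx": 4, "dy": 8, "dz": 0, "wx": 0, "wy": 0, "wz": 0},
    {"dx": 6, "dy": 12, "dz": 0, "wx": 0, "wy": 0, "wz": 0},
    {"dx": 8, "dy": 15.5, "dz": 0, "wx": 0, "wy": 0, "wz": 0},
    {"dx": 8.5, "dy": 18, "dz": 0, "wx": 0, "wy": 0, "wz": 0},
  ],
)

```text
t: 5.0
tcp_pos: [0.5461, 0.0381, 0.3191]
orientation: [3.138, 0.139, -0.001]
force: [-0.4, 0.8, -1.2]
finger_gap: 0.0149
```

Emit:
step_arm(
  rows=[
    {"dx": 0.2, "dy": 2, "dz": 0, "wx": 0, "wy": 0, "wz": 0},
    {"dx": 0.2, "dy": 2, "dz": 0, "wx": 0, "wy": 0, "wz": 0},
    {"dx": 0.2, "dy": 2, "dz": 0, "wx": 0, "wy": 0, "wz": 0},
  ],
)

```text
t: 5.25
tcp_pos: [0.5483, 0.0202, 0.3192]
orientation: [-3.138, -0.137, 0.002]
force: [-0.1, -0.2, -2.5]
finger_gap: 0.0149
```

Run:
```python
from h import *
import pickle
go([.549,.0195,.32],.09)
ims=[]
for n,b in(("wrist",(0,200,150,420)),("side",(130,260,160,330)),("scene",(130,280,210,380))):
    im,K,R,t,c=cam(n);pickle.dump((im,K,R,t),open(n+"2.pkl","wb"))
    y0,y1,x0,x1=b;f=3 if n!="wrist" else 2
    ims.append(cv2.resize(im[y0:y1,x0:x1],None,fx=f,fy=f,interpolation=cv2.INTER_CUBIC));print(n,ims[-1].shape)
cv2.imwrite("pics/m2.png",ims[0])
a,b=ims[1:];H=max(a.shape[0],b.shape[0]);c=np.zeros((H,a.shape[1]+b.shape[1],3),np.uint8);c[:a.shape[0],:a.shape[1]]=a;c[:b.shape[0],a.shape[1]:]=b
T=np.zeros((H+400,max(c.shape[1],540),3),np.uint8);T[:H,:c.shape[1]]=c;T[H:H+400,:540]=ims[0];T=T[:,:1020]
print(T.shape);cv2.imwrite("pics/T2.png",cv2.resize(T,None,fx=.78,fy=.69) if 0 else c[:600,:800] if c.shape[1]<=800 else cv2.resize(c,(800,int(c.shape[0]*800/c.shape[1]))))
```

```text
tcp [0.5483 0.0202 0.3192] yaw 0.087 F [-0.1 -0.2 -2.5] gap 0.014930251244188557
d cm [ 0.06  0.07 -0.08] wz -0.2
wrist (400, 540, 3)
side (390, 510, 3)
scene (450, 510, 3)
(850, 1020, 3)
```

View pics/m2.png

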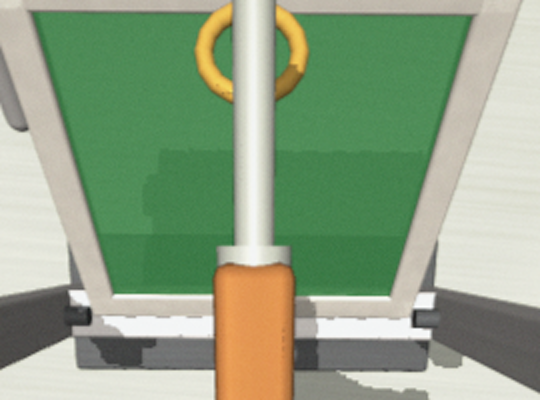

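The ring sits at crop (252,50), i.e. full-image (276,25), and the rod is laterally centred over it. The bend is out of frame, so fore-aft has to come from the other views.

Run:
```python
from h import *
import pickle
np.set_printoptions(precision=4,suppress=True)
W=pickle.load(open("wrist2.pkl","rb"));S=pickle.load(open("side2.pkl","rb"));C=pickle.load(open("scene2.pkl","rb"))
print("fwd",W[2][2],"cam",-W[2].T@W[3])
D={}
for n,P in(("W",W),("S",S),("C",C)):
    h=cv2.cvtColor(P[0],cv2.COLOR_BGR2HSV);m=cv2.inRange(h,(17,120,90),(32,255,255))
    if n=="W":m[70:]=0
    if n=="S":m[:130]=0;m[230:]=0;m[:,:150]=0;m[:,300:]=0
    if n=="C":m[:150]=0;m[240:]=0;m[:,:280]=0;m[:,360:]=0
    p=np.argwhere(m)[:,::-1].astype(np.float32);e=cv2.fitEllipse(cv2.convexHull(p.astype(np.int32)));print(n,len(p),p.min(0),p.max(0),e);D[n]=e[0]
w=ray(*W[1:],276,25);s=ray(*S[1:],222.7,181.3);c=ray(*C[1:],310,201.8)
print(tri(w,s),tri(w,c),tri(s,c));print("W plane",onplane(*W[1:],276,25,.237))
```

```text
fwd [-0.2643 -0.0221 -0.9642] cam [0.6149 0.0252 0.4614]
W 899 [247.   2.] [303.  50.] ((275.3537902832031, 25.83323860168457), (52.34272003173828, 56.549041748046875), 90.60676574707031)
S 60 [211. 176.] [228. 186.] ((220.0960693359375, 181.0845947265625), (8.844013214111328, 17.373262405395508), 72.90624237060547)
C 33 [306. 201.] [316. 207.] ((310.7909240722656, 203.30526733398438), (8.082395553588867, 12.090259552001953), 116.61711120605469)
(array([0.6773, 0.0315, 0.2381]), np.float64(0.002559287688295184)) (array([0.6788, 0.0315, 0.2369]), np.float64(0.00033948778826764124)) (array([0.6774, 0.0311, 0.2367]), np.float64(0.0024658074546966254))
W plane [0.6789 0.0316 0.237 ]
```

View pics/T2.png

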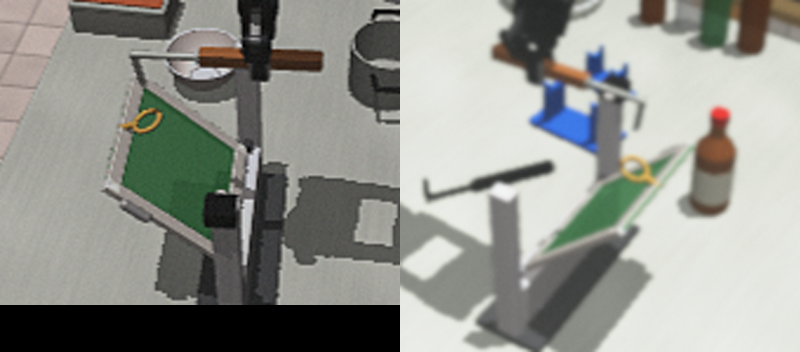

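Side view: tip at about (221,166). Scene view: tip at about (311,184). The ring is below in both.

Run:
```python
from h import *
import pickle
np.set_printoptions(precision=4,suppress=True)
S=pickle.load(open("side2.pkl","rb"))[1:];C=pickle.load(open("scene2.pkl","rb"))[1:]
print("tip",tri(ray(*S,221.2,165.7),ray(*C,311.1,184.4)),"bend",tri(ray(*S,217,153.6),ray(*C,312.8,172.5)))
o=get_obs();R=Ro.from_rotvec(o["orientation"]).as_matrix()
for nm,v in(("tip",(.129,0,-.044)),("bend",(.137,0,0))):print(nm,"nominal",o["tcp_pos"]+R@np.array([v[0]-.001,0,-.019-v[2]]))
```

```text
tip (array([0.6753, 0.0337, 0.2955]), np.float64(0.0040163688417474835)) bend (array([0.68  , 0.0342, 0.3365]), np.float64(0.0008974956219868498))
tip nominal [0.6756 0.0333 0.2947]
bend nominal [0.6835 0.034  0.3387]
```

Emit:
step_arm(
  rows=[
    {"dx": 0, "dy": 0.2, "dz": 1, "wx": 0, "wy": 0, "wz": 0},
    {"dx": 0, "dy": 0.2, "dz": 2, "wx": 0, "wy": 0, "wz": 0},
    {"dx": 0, "dy": 0.2, "dz": 3, "wx": 0, "wy": 0, "wz": 0},
    {"dx": 0, "dy": 0.2, "dz": 4, "wx": 0, "wy": 0, "wz": 0},
    {"dx": 0, "dy": 0.2, "dz": 4.5, "wx": 0, "wy": 0, "wz": 0},
  ],
)

```text
t: 5.82
tcp_pos: [0.5479, 0.0191, 0.2727]
orientation: [-3.138, -0.14, 0.004]
force: [1.0, 0.4, -0.9]
finger_gap: 0.015
```

Emit:
step_arm(
  rows=[
    {"dx": 0, "dy": 0, "dz": 0.7, "wx": 0, "wy": 0, "wz": 0},
    {"dx": 0, "dy": 0, "dz": 1.4, "wx": 0, "wy": 0, "wz": 0},
    {"dx": 0, "dy": 0, "dz": 2.1, "wx": 0, "wy": 0, "wz": 0},
    {"dx": 0, "dy": 0, "dz": 2.8, "wx": 0, "wy": 0, "wz": 0},
    {"dx": 0, "dy": 0, "dz": 3.4, "wx": 0, "wy": 0, "wz": 0},
  ],
)

```text
t: 6.23
tcp_pos: [0.5485, 0.0189, 0.2401]
orientation: [-3.138, -0.14, 0.0]
force: [0.9, 0.4, -1.5]
finger_gap: 0.0147
```

Emit:
step_arm(
  rows=[
    {"dx": 0, "dy": 0, "dz": 0, "wx": 0, "wy": 0, "wz": 0},
    {"dx": 0, "dy": 0, "dz": 0, "wx": 0, "wy": 0, "wz": 0},
    {"dx": 0, "dy": 0, "dz": 0, "wx": 0, "wy": 0, "wz": 0},
  ],
)

```text
t: 6.48
tcp_pos: [0.5488, 0.0189, 0.2412]
orientation: [3.138, 0.14, 0.001]
force: [1.1, 1.1, -1.5]
finger_gap: 0.015
```

Run:
```python
from h import *
go([.549,.018,.241],.09)
ims=[]
for n,b in(("side",(150,220,180,260)),("scene",(160,230,270,350))):
    im,K,R,t,c=cam(n);y0,y1,x0,x1=b
    ims.append(cv2.resize(im[y0:y1,x0:x1],None,fx=5,fy=5,interpolation=cv2.INTER_CUBIC))
cv2.imwrite("pics/m3.png",np.hstack(ims))
```

```text
tcp [0.5488 0.0189 0.2412] yaw 0.089 F [ 1.1  1.1 -1.5] gap 0.01495911208527491
d cm [0.01 0.09 0.02] wz -0.1
```

View pics/m3.png

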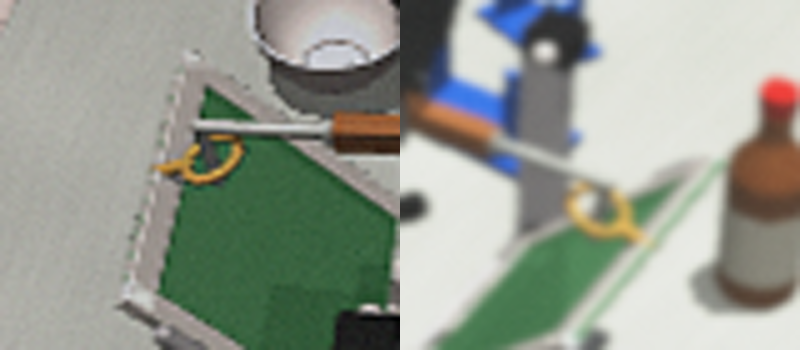

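Both views show the prong inside the ring, and the force shows no contact. I'll pull along the eye's arc in small steps.

Emit:
step_arm(
  rows=[
    {"dx": -0.6, "dy": 0, "dz": 0, "wx": 0, "wy": 0, "wz": 0},
    {"dx": -1.2, "dy": 0, "dz": -0.3, "wx": 0, "wy": 0, "wz": 0},
    {"dx": -1.8, "dy": 0, "dz": -0.7, "wx": 0, "wy": 0, "wz": 0},
    {"dx": -2.4, "dy": 0, "dz": -1.1, "wx": 0, "wy": 0, "wz": 0},
    {"dx": -3.0, "dy": 0, "dz": -1.4, "wx": 0, "wy": 0, "wz": 0},
  ],
)

```text
t: 7.0
tcp_pos: [0.5182, 0.0163, 0.2552]
orientation: [-3.138, -0.14, -0.001]
force: [6.1, 0.8, -6.5]
finger_gap: 0.0153
```

Emit:
step_arm(
  rows=[
    {"dx": -0.7, "dy": 0, "dz": -0.35, "wx": 0, "wy": 0, "wz": 0},
    {"dx": -1.4, "dy": 0, "dz": -0.7, "wx": 0, "wy": 0, "wz": 0},
    {"dx": -2.1, "dy": 0, "dz": -1.0, "wx": 0, "wy": 0, "wz": 0},
    {"dx": -2.8, "dy": 0, "dz": -1.2, "wx": 0, "wy": 0, "wz": 0},
    {"dx": -3.4, "dy": 0, "dz": -1.4, "wx": 0, "wy": 0, "wz": 0},
  ],
)

```text
t: 7.42
tcp_pos: [0.484, 0.0133, 0.269]
orientation: [-3.138, -0.14, -0.0]
force: [5.0, 2.9, -5.9]
finger_gap: 0.015
```

Run:
```python
from h import *
go([.549-.064,.018-.0057,.241+.028],.089)
ims=[]
for n,b in(("side",(130,230,180,280)),("scene",(140,240,260,360))):
    im,K,R,t,c=cam(n);y0,y1,x0,x1=b
    ims.append(cv2.resize(im[y0:y1,x0:x1],None,fx=4,fy=4,interpolation=cv2.INTER_CUBIC))
cv2.imwrite("pics/m4.png",np.hstack(ims))
```

```text
tcp [0.484  0.0133 0.269 ] yaw 0.089 F [ 5.   2.9 -5.9] gap 0.01498054938832202
d cm [ 0.09  0.11 -0.  ] wz 0.0
```

View pics/m4.png

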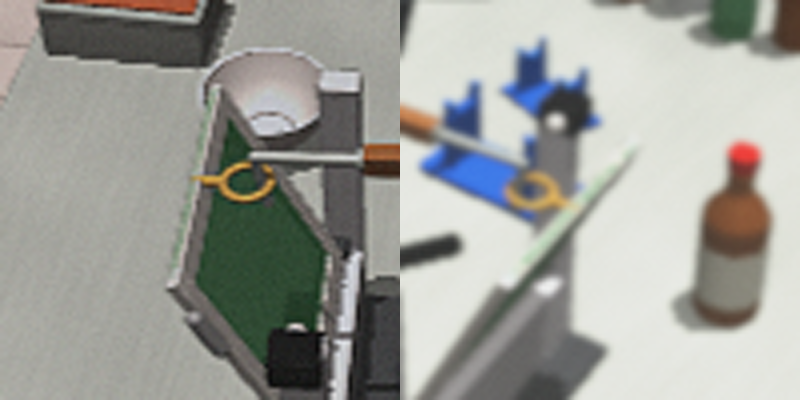

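The ring is still on the prong and the flap is about half drawn at 5–6 N. Carrying on.

Emit:
step_arm(
  rows=[
    {"dx": -0.65, "dy": 0, "dz": -0.2, "wx": 0, "wy": 0, "wz": 0},
    {"dx": -1.3, "dy": 0, "dz": -0.4, "wx": 0, "wy": 0, "wz": 0},
    {"dx": -1.95, "dy": 0, "dz": -0.5, "wx": 0, "wy": 0, "wz": 0},
    {"dx": -2.6, "dy": 0, "dz": -0.6, "wx": 0, "wy": 0, "wz": 0},
    {"dx": -3.2, "dy": 0, "dz": -0.6, "wx": 0, "wy": 0, "wz": 0},
  ],
)

```text
t: 7.93
tcp_pos: [0.4528, 0.0103, 0.2749]
orientation: [-3.138, -0.14, -0.001]
force: [4.2, 2.5, -4.4]
finger_gap: 0.0152
```

Emit:
step_arm(
  rows=[
    {"dx": -0.6, "dy": 0, "dz": 0, "wx": 0, "wy": 0, "wz": 0},
    {"dx": -1.2, "dy": 0, "dz": 0, "wx": 0, "wy": 0, "wz": 0},
    {"dx": -1.8, "dy": 0, "dz": 0, "wx": 0, "wy": 0, "wz": 0},
    {"dx": -2.3, "dy": 0, "dz": 0, "wx": 0, "wy": 0, "wz": 0},
    {"dx": -2.8, "dy": 0, "dz": 0, "wx": 0, "wy": 0, "wz": 0},
  ],
)

```text
t: 8.35
tcp_pos: [0.4248, 0.0079, 0.2747]
orientation: [-3.138, -0.14, -0.0]
force: [10.3, 1.9, -8.3]
finger_gap: 0.0148
```

Emit:
step_arm(
  rows=[
    {"dx": -0.2, "dy": 0, "dz": 0, "wx": 0, "wy": 0, "wz": 0},
    {"dx": -0.4, "dy": 0, "dz": 0.05, "wx": 0, "wy": 0, "wz": 0},
    {"dx": -0.6, "dy": 0, "dz": 0.1, "wx": 0, "wy": 0, "wz": 0},
    {"dx": -0.8, "dy": 0, "dz": 0.1, "wx": 0, "wy": 0, "wz": 0},
    {"dx": -1.0, "dy": 0, "dz": 0.1, "wx": 0, "wy": 0, "wz": 0},
  ],
)

```text
t: 8.77
tcp_pos: [0.4164, 0.0071, 0.274]
orientation: [-3.138, -0.14, -0.006]
force: [11.1, 2.4, -8.4]
finger_gap: 0.0151
```

Emit:
step_arm(
  rows=[
    {"dx": -0.2, "dy": 0, "dz": 0, "wx": 0, "wy": 0, "wz": 0},
    {"dx": -0.4, "dy": 0, "dz": 0.05, "wx": 0, "wy": 0, "wz": 0},
    {"dx": -0.6, "dy": 0, "dz": 0.1, "wx": 0, "wy": 0, "wz": 0},
    {"dx": -0.7, "dy": 0, "dz": 0.1, "wx": 0, "wy": 0, "wz": 0},
    {"dx": -0.7, "dy": 0, "dz": 0.1, "wx": 0, "wy": 0, "wz": 0},
  ],
)

```text
t: 9.18
tcp_pos: [0.408, 0.0064, 0.2729]
orientation: [-3.138, -0.14, -0.0]
force: [2.7, 1.5, -4.0]
finger_gap: 0.0148
```

```bash
python3 -c "
from h import *
go([.549-.1434,.018-.0128,.241+.032],.089)"
```

```text
tcp [0.408  0.0064 0.2729] yaw 0.089 F [ 2.7  1.5 -4. ] gap 0.014833788277535377
d cm [-0.25  0.09 -0.01] wz 0.0
```

Through the catch (force dropped). Ease on to the stop in 1 mm steps.

Emit:
step_arm(
  rows=[
    {"dx": -0.1, "dy": 0, "dz": 0, "wx": 0, "wy": 0, "wz": 0},
    {"dx": -0.2, "dy": 0, "dz": 0, "wx": 0, "wy": 0, "wz": 0},
    {"dx": -0.2, "dy": 0, "dz": 0, "wx": 0, "wy": 0, "wz": 0},
  ],
)

```text
t: 9.43
tcp_pos: [0.4072, 0.0062, 0.2732]
orientation: [-3.138, -0.14, -0.005]
force: [10.5, 1.7, -7.7]
finger_gap: 0.0148
```

Emit:
step_arm(
  rows=[
    {"dx": -0.1, "dy": 0, "dz": 0, "wx": 0, "wy": 0, "wz": 0},
    {"dx": -0.2, "dy": 0, "dz": 0, "wx": 0, "wy": 0, "wz": 0},
    {"dx": -0.2, "dy": 0, "dz": 0, "wx": 0, "wy": 0, "wz": 0},
  ],
)

```text
t: 9.68
tcp_pos: [0.4069, 0.006, 0.2736]
orientation: [3.138, 0.139, 0.013]
force: [22.7, 3.3, -11.7]
finger_gap: 0.0151
```

Run:
```python
from h import *
go([.4069,.006,.2736],.089)
ims=[];Q={}
for n,b in(("side",(110,260,200,330)),("scene",(140,290,200,330)),("wrist",(0,200,190,360))):
    im,K,R,t,c=cam(n);y0,y1,x0,x1=b;Q[n]=(K,R,t)
    a=im[y0:y1,x0:x1];ims.append(cv2.resize(a,(int(a.shape[1]*450/a.shape[0]*.66),297),interpolation=cv2.INTER_CUBIC))
    m=cv2.inRange(cv2.cvtColor(im,cv2.COLOR_BGR2HSV),(17,120,90),(32,255,255));m[:y0]=0;m[y1:]=0;m[:,:x0]=0;m[:,x1:]=0
    p=np.argwhere(m)[:,::-1]
    if len(p):print(n,len(p),p.min(0),p.max(0),p.mean(0).round(1))
    q=proj(K,R,t,[.572-.031*.996,.022-.0028,.269]);print("expected shut eye px",q.round(1))
print([i.shape for i in ims]);T=np.hstack(ims);cv2.imwrite("pics/m5.png",cv2.resize(T,(800,int(T.shape[0]*800/T.shape[1]))))
```

```text
tcp [0.4069 0.006  0.2736] yaw 0.089 F [ 22.7   3.3 -11.7] gap 0.01505707716308534
d cm [-0. -0.  0.] wz -0.0
side 58 [260 170] [278 180] [269.6 175. ]
expected shut eye px [273.2 174.9]
scene 5 [265 175] [274 180] [271.6 176.8]
expected shut eye px [267.7 177.2]
expected shut eye px [272.4 -43.7]
[(297, 257, 3), (297, 257, 3), (297, 252, 3)]
```

View pics/m5.png

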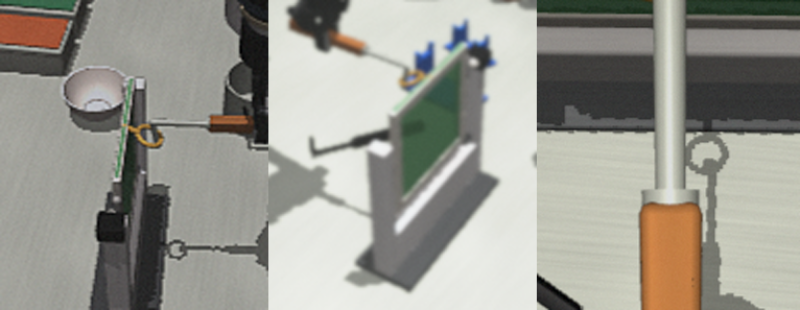

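The flap stands upright in line with its posts, with the prong in the ring. I'll ease forward to centre the prong, then lift out.

Emit:
step_arm(
  rows=[
    {"dx": 0.3, "dy": 0, "dz": 0, "wx": 0, "wy": 0, "wz": 0},
    {"dx": 0.6, "dy": 0, "dz": 0, "wx": 0, "wy": 0, "wz": 0},
    {"dx": 0.9, "dy": 0, "dz": 0, "wx": 0, "wy": 0, "wz": 0},
    {"dx": 0.9, "dy": 0, "dz": 0, "wx": 0, "wy": 0, "wz": 0},
    {"dx": 0.9, "dy": 0, "dz": 0, "wx": 0, "wy": 0, "wz": 0},
  ],
)

```text
t: 10.25
tcp_pos: [0.413, 0.0068, 0.2728]
orientation: [3.138, 0.14, -0.001]
force: [-0.1, -0.0, -2.0]
finger_gap: 0.0153
```

Emit:
step_arm(
  rows=[
    {"dx": 0, "dy": 0, "dz": -0.2, "wx": 0, "wy": 0, "wz": 0},
    {"dx": 0, "dy": 0, "dz": -0.4, "wx": 0, "wy": 0, "wz": 0},
    {"dx": 0, "dy": 0, "dz": -0.6, "wx": 0, "wy": 0, "wz": 0},
    {"dx": 0, "dy": 0, "dz": -0.8, "wx": 0, "wy": 0, "wz": 0},
  ],
)

```text
t: 10.58
tcp_pos: [0.4131, 0.0068, 0.2811]
orientation: [3.138, 0.14, 0.0]
force: [0.0, 0.5, -1.7]
finger_gap: 0.0152
```

Emit:
step_arm(
  rows=[
    {"dx": 0.2, "dy": 0, "dz": -0.3, "wx": 0, "wy": 0, "wz": 0},
    {"dx": 0.3, "dy": 0, "dz": -0.7, "wx": 0, "wy": 0, "wz": 0},
    {"dx": 0.3, "dy": 0, "dz": -1.1, "wx": 0, "wy": 0, "wz": 0},
    {"dx": 0.3, "dy": 0, "dz": -1.6, "wx": 0, "wy": 0, "wz": 0},
  ],
)

```text
t: 10.92
tcp_pos: [0.4161, 0.0071, 0.2972]
orientation: [-3.138, -0.14, 0.0]
force: [-0.1, -0.1, -1.8]
finger_gap: 0.015
```

Emit:
step_arm(
  rows=[
    {"dx": 0, "dy": 0, "dz": -0.8, "wx": 0, "wy": 0, "wz": 0},
    {"dx": 0, "dy": 0, "dz": -1.6, "wx": 0, "wy": 0, "wz": 0},
    {"dx": 0, "dy": 0, "dz": -2.4, "wx": 0, "wy": 0, "wz": 0},
    {"dx": 0, "dy": 0, "dz": -3.2, "wx": 0, "wy": 0, "wz": 0},
    {"dx": 0, "dy": 0, "dz": -4, "wx": 0, "wy": 0, "wz": 0},
  ],
)

```text
t: 11.33
tcp_pos: [0.4161, 0.0071, 0.3378]
orientation: [3.138, 0.14, 0.001]
force: [0.5, 0.6, -1.7]
finger_gap: 0.0152
```

Run:
```python
from h import *
go([.4054,.303,.335],-.015)
for n,b in(("side",(110,260,200,330)),("scene",(140,290,200,330))):
    im,K,R,t,c=cam(n);y0,y1,x0,x1=b;m=cv2.inRange(cv2.cvtColor(im,cv2.COLOR_BGR2HSV),(17,120,90),(32,255,255));m[:y0]=0;m[y1:]=0;m[:,:x0]=0;m[:,x1:]=0
    p=np.argwhere(m)[:,::-1];print(n,len(p),p.min(0),p.max(0),p.mean(0).round(1))
```

```text
tcp [0.4161 0.0071 0.3378] yaw 0.089 F [ 0.5  0.6 -1.7] gap 0.015232569000490843
d cm [  1.56 -29.57   0.28] wz 6.0
side 63 [260 170] [278 180] [269.7 174.7]
scene 4 [273 175] [274 177] [273.2 176. ]
```

Unhooked without touching the ring; the eye's pixels are unchanged. Going back above the rest.

Emit:
step_arm(
  rows=[
    {"dx": 0, "dy": -3, "dz": 0, "wx": 0, "wy": 0, "wz": 0},
    {"dx": 0, "dy": -7, "dz": 0, "wx": 0, "wy": 0, "wz": 0},
    {"dx": 0, "dy": -11, "dz": 0, "wx": 0, "wy": 0, "wz": 2},
    {"dx": 0.5, "dy": -15, "dz": 0, "wx": 0, "wy": 0, "wz": 4},
    {"dx": 0.8, "dy": -18, "dz": 0, "wx": 0, "wy": 0, "wz": 6},
  ],
)

```text
t: 11.85
tcp_pos: [0.4075, 0.1896, 0.3367]
orientation: [-3.141, 0.026, 0.0]
force: [1.2, -0.8, -1.3]
finger_gap: 0.015
```

```bash
python3 -c "
from h import *
go([.4054,.303,.16],-.015)"
```

```text
tcp [0.4075 0.1896 0.3367] yaw -0.017 F [ 1.2 -0.8 -1.3] gap 0.014992080412085766
d cm [ -0.4  -11.33  17.68] wz -0.1
```

Emit:
step_arm(
  rows=[
    {"dx": 0, "dy": -4, "dz": 0, "wx": 0, "wy": 0, "wz": 0},
    {"dx": 0, "dy": -8, "dz": 0, "wx": 0, "wy": 0, "wz": 0},
    {"dx": -0.1, "dy": -10.5, "dz": 3, "wx": 0, "wy": 0, "wz": 0},
    {"dx": -0.1, "dy": -10.8, "dz": 6, "wx": 0, "wy": 0, "wz": 0},
    {"dx": -0.1, "dy": -10.8, "dz": 9, "wx": 0, "wy": 0, "wz": 0},
  ],
)

```text
t: 12.27
tcp_pos: [0.4082, 0.2966, 0.2452]
orientation: [-3.141, 0.021, 0.0]
force: [-0.3, 0.4, -1.1]
finger_gap: 0.0152
```

Emit:
step_arm(
  rows=[
    {"dx": 0, "dy": 0, "dz": 3, "wx": 0, "wy": 0, "wz": 0},
    {"dx": 0, "dy": 0, "dz": 5, "wx": 0, "wy": 0, "wz": 0},
    {"dx": 0, "dy": 0, "dz": 6, "wx": 0, "wy": 0, "wz": 0},
    {"dx": 0, "dy": 0, "dz": 6, "wx": 0, "wy": 0, "wz": 0},
  ],
)

```text
t: 12.6
tcp_pos: [0.4079, 0.2946, 0.1849]
orientation: [3.14, -0.025, -0.005]
force: [-0.3, 0.1, -1.8]
finger_gap: 0.015
```

Run:
```python
from h import *
go([.4054,.303,.061],-.015)
np.set_printoptions(precision=4,suppress=True)
S=cam("side");m=cv2.inRange(cv2.cvtColor(S[0],cv2.COLOR_BGR2HSV),(5,110,60),(16,255,255));m[:,:240]=0;m[:240]=0
p=np.argwhere(m)[:,::-1];print(p.min(0),p.max(0))
z=get_obs()["tcp_pos"][2]+.019
for q in(p[p[:,0].argmin()],p[p[:,0].argmax()]):print(q,onplane(S[1],S[2],S[3],*q,z))
cv2.imwrite("pics/s6.png",S[0])
```

```text
tcp [0.4079 0.2946 0.1849] yaw -0.016 F [-0.3  0.1 -1.8] gap 0.014975479659751696
d cm [-0.22 -0.86 12.39] wz -0.0
[285 279] [342 295]
[285 283] [0.4709 0.2949 0.2056]
[342 287] [0.3442 0.2855 0.2056]
```

Emit:
step_arm(
  rows=[
    {"dx": -0.2, "dy": -0.9, "dz": 1.5, "wx": 0, "wy": 0, "wz": 0},
    {"dx": -0.2, "dy": -0.9, "dz": 4, "wx": 0, "wy": 0, "wz": 0},
    {"dx": -0.2, "dy": -0.9, "dz": 6.5, "wx": 0, "wy": 0, "wz": 0},
    {"dx": -0.2, "dy": -0.9, "dz": 8, "wx": 0, "wy": 0, "wz": 0},
    {"dx": -0.2, "dy": -0.9, "dz": 8, "wx": 0, "wy": 0, "wz": 0},
  ],
)

```text
t: 13.07
tcp_pos: [0.4065, 0.3038, 0.1057]
orientation: [3.14, -0.025, -0.003]
force: [0.3, -0.4, -1.8]
finger_gap: 0.0148
```

Run:
```python
from h import *
go([.4054,.303,.061],-.015)
im,K,R,t,c=cam("side");cv2.imwrite("pics/s7.png",cv2.resize(im[250:350,240:380],None,fx=5,fy=5,interpolation=cv2.INTER_CUBIC))
```

```text
tcp [0.4065 0.3038 0.1057] yaw -0.016 F [ 0.3 -0.4 -1.8] gap 0.014841138407213144
d cm [-0.1   0.07  4.47] wz -0.0
```

View pics/s7.png

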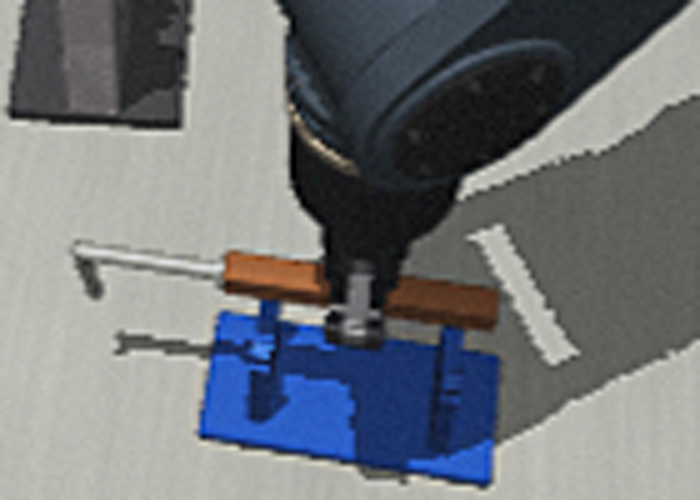

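The pole is level over both forks, hook down towards +x (left end at crop (80,250)), handle centred in the jaws. Lowering.

Emit:
step_arm(
  rows=[
    {"dx": -0.1, "dy": 0.1, "dz": 1, "wx": 0, "wy": 0, "wz": 0},
    {"dx": -0.1, "dy": 0.1, "dz": 2, "wx": 0, "wy": 0, "wz": 0},
    {"dx": -0.1, "dy": 0.1, "dz": 3, "wx": 0, "wy": 0, "wz": 0},
    {"dx": -0.1, "dy": 0.1, "dz": 3.8, "wx": 0, "wy": 0, "wz": 0},
    {"dx": -0.1, "dy": 0.1, "dz": 4.2, "wx": 0, "wy": 0, "wz": 0},
  ],
)

```text
t: 13.53
tcp_pos: [0.4055, 0.3029, 0.0637]
orientation: [3.141, -0.025, -0.002]
force: [-0.1, 0.4, -1.1]
finger_gap: 0.0148
```

Emit:
step_arm(
  rows=[
    {"dx": 0, "dy": 0, "dz": 0.1, "wx": 0, "wy": 0, "wz": 0},
    {"dx": 0, "dy": 0, "dz": 0.2, "wx": 0, "wy": 0, "wz": 0},
    {"dx": 0, "dy": 0, "dz": 0.3, "wx": 0, "wy": 0, "wz": 0},
    {"dx": 0, "dy": 0, "dz": 0.3, "wx": 0, "wy": 0, "wz": 0},
  ],
)

```text
t: 13.87
tcp_pos: [0.406, 0.3032, 0.062]
orientation: [-3.141, 0.025, -0.0]
force: [-0.1, -0.1, -1.5]
finger_gap: 0.0147
```

Emit:
step_arm(
  rows=[
    {"dx": 0, "dy": 0, "dz": 0.1, "wx": 0, "wy": 0, "wz": 0},
    {"dx": 0, "dy": 0, "dz": 0.2, "wx": 0, "wy": 0, "wz": 0},
    {"dx": 0, "dy": 0, "dz": 0.2, "wx": 0, "wy": 0, "wz": 0},
    {"dx": 0, "dy": 0, "dz": 0.2, "wx": 0, "wy": 0, "wz": 0},
  ],
)

```text
t: 14.2
tcp_pos: [0.406, 0.3033, 0.0603]
orientation: [-3.141, 0.024, -0.001]
force: [-2.6, -0.7, 5.7]
finger_gap: 0.0151
```

Contact with the forks, at the original height. Open and retreat up.

Emit:
step_arm(
  rows=[
    {"dx": 0, "dy": 0, "dz": 0, "wx": 0, "wy": 0, "wz": 0},
    {"dx": 0, "dy": 0, "dz": 0, "wx": 0, "wy": 0, "wz": 0},
    {"dx": 0, "dy": 0, "dz": 0, "wx": 0, "wy": 0, "wz": 0},
    {"dx": 0, "dy": 0, "dz": 0, "wx": 0, "wy": 0, "wz": 0},
    {"dx": 0, "dy": 0, "dz": 0, "wx": 0, "wy": 0, "wz": 0},
  ],
  fingers=0,
)

```text
t: 14.62
tcp_pos: [0.4059, 0.3031, 0.0598]
orientation: [-3.141, 0.025, -0.0]
force: [1.2, -0.6, 0.2]
finger_gap: 0.0743
```

Emit:
step_arm(
  rows=[
    {"dx": 0, "dy": 0, "dz": 0, "wx": 0, "wy": 0, "wz": 0},
    {"dx": 0, "dy": 0, "dz": 0, "wx": 0, "wy": 0, "wz": 0},
    {"dx": 0, "dy": 0, "dz": 0, "wx": 0, "wy": 0, "wz": 0},
    {"dx": 0, "dy": 0, "dz": 0, "wx": 0, "wy": 0, "wz": 0},
    {"dx": 0, "dy": 0, "dz": 0, "wx": 0, "wy": 0, "wz": 0},
  ],
)

```text
t: 15.03
tcp_pos: [0.4059, 0.3031, 0.0598]
orientation: [-3.141, 0.025, -0.0]
force: [0.4, 0.2, -0.2]
finger_gap: 0.0849
```

Emit:
step_arm(
  rows=[
    {"dx": 0, "dy": 0, "dz": -2, "wx": 0, "wy": 0, "wz": 0},
    {"dx": 0, "dy": 0, "dz": -5, "wx": 0, "wy": 0, "wz": 0},
    {"dx": 0, "dy": 0, "dz": -9, "wx": 0, "wy": 0, "wz": 0},
    {"dx": 0, "dy": 0, "dz": -13, "wx": 0, "wy": 0, "wz": 0},
    {"dx": 0, "dy": 0, "dz": -17, "wx": 0, "wy": 0, "wz": 0},
  ],
)

```text
t: 15.45
tcp_pos: [0.4054, 0.3029, 0.2317]
orientation: [3.141, -0.025, -0.001]
force: [0.1, 0.8, 0.6]
finger_gap: 0.0856
```

Emit:
step_arm(
  rows=[
    {"dx": 0, "dy": 0, "dz": 0, "wx": 0, "wy": 0, "wz": 0},
    {"dx": 0, "dy": 0, "dz": 0, "wx": 0, "wy": 0, "wz": 0},
    {"dx": 0, "dy": 0, "dz": 0, "wx": 0, "wy": 0, "wz": 0},
  ],
)

```text
t: 15.7
tcp_pos: [0.4055, 0.3029, 0.2293]
orientation: [3.141, -0.025, -0.001]
force: [0.1, 0.3, -0.8]
finger_gap: 0.085
```

Run:
```python
from h import *
np.set_printoptions(precision=4,suppress=True)
o=get_obs();print(o["t"],o["tcp_pos"],o["force"],o["finger_gap"])
im,K,R,t,c=cam("wrist");hsv=cv2.cvtColor(im,cv2.COLOR_BGR2HSV)
m=cv2.inRange(hsv,(5,110,60),(18,255,255));k,l,s,_=cv2.connectedComponentsWithStats(m);i=1+np.argmax(s[1:,4])
b=cv2.boxPoints(cv2.minAreaRect(np.argwhere(l==i)[:,::-1].astype(np.float32)))
P=np.array([onplane(K,R,t,*p,.088) for p in b]);e=P[np.argsort(P[:,0])];a=e[:2].mean(0);d=e[2:].mean(0)
print("mid",P.mean(0),"len",np.linalg.norm(d-a),"yaw",np.arctan2(*(d-a)[[1,0]]))
# side view: handle mask vs start
import pickle
S=cam("side")
for im in(pickle.load(open("side0.pkl","rb"))[0],S[0]):
    h=cv2.cvtColor(im,cv2.COLOR_BGR2HSV)
    m=cv2.inRange(h,(5,110,60),(16,255,255));m[:,:240]=0;m[:240]=0;p=np.argwhere(m)[:,::-1];print("wood",len(p),p.min(0),p.max(0),p.mean(0).round(1))
    w=cv2.inRange(h,(17,120,90),(32,255,255));w[:110]=0;w[260:]=0;w[:,:180]=0;w[:,330:]=0;p=np.argwhere(w)[:,::-1];print("eye",p.mean(0).round(1))
d=cv2.absdiff(S[0],pickle.load(open("side0.pkl","rb"))[0])[300:330,250:286];print("hook region mean diff",d.mean())
```

```text
15.7 [0.4055 0.3029 0.2293] [ 0.1498  0.2653 -0.784 ] 0.08500640038437342
mid [0.4062 0.3031 0.088 ] len 0.1267048818551434 yaw -0.016023448885073562
wood 377 [285 309] [337 322] [311.4 315.3]
eye [220.9 181.1]
wood 366 [285 309] [337 324] [309.7 315.7]
eye [269.8 174.5]
hook region mean diff 13.610802469135802
```

```bash
python3 -c "
from plant import *
print(sign_off())"
```

```text
the job is handed in; nothing more can be done
None
```

The flap is shut and the pole is back in both forks of its rest, hook down towards +x. I handed the job in at about 15.8 s of the 56 s; the hand-in gives no verdict.

- **Hooking and pulling:** I gripped the pole mid-handle and dropped the prong through the ring with the flap still open; two views showed it inside the ring. I then drew the flap along its arc. Wrist force was about 11 N in the catch, fell to under 3 N just past it, and rose to 23 N along the pull (about 26 N in all) against the stop.
- **Shut check:** A picture showed the flap upright in line with its posts. The eye stayed at the same pixels after unhooking and at the end.
- **Pole back in the rest:** The handle's middle measured (0.406, 0.303), within about 4 mm of the rest's centre, with a yaw of -0.016 rad. In the side view the handle's outline matched the starting one to within 2 pixels. The gripper was open and about 17 cm above the pole, with no contact force.
- **Not settled:** A pixel comparison of the hook area differed from the start picture (mean 13.6). I put that down to changed arm shadow, but could not confirm it, as I had used all 12 picture views. I also did not re-measure the pan, bottle and bowl; no contact force was felt away from the planned contacts.

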